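# Lever open the reader bay and hold the label holder home behind its lip

### The arm

A 6-joint arm with a two-finger parallel gripper is mounted at the origin on the work surface. World frame = base frame: x ahead of the robot, y to its left, z up, the work surface at z = 0. Lengths are in m, angles in degrees, forces in N, time in s.
With the tool pointing down it reaches from about 0.325 to 0.9 m from the base axis. Payload 3.5 kg.
Tool frame: the origin (TCP) lies at the very end of the fingers, on their centre line; the grasp point (between the pads) lies 19 mm behind it; z points along the fingers, x is the direction in which the jaws open and shut, and the axes are right-handed (so a half turn about z gives the same grasp; the last joint's range is limited). The gripper opens to 85 mm and grips with 20 to 120 N. Pads are 22 mm wide; open, the fingers measure 114 mm over their backs; the gripper's body (76 mm by 85 mm) begins 54 mm behind the grasp point. The pads swing forward as they close: fully open they stand 13 mm farther back than shut.
Start: joints at [67.3, 15.837, -1.513, 72.651, 0, 84.076], TCP at [0.18, 0.598, 0.231] pointing down, gripper open.
Joint ranges: [-178.77, 178.77], [-48.84, 107.48], [-61.69, 71.31], [-111.58, 123.2], [-90, 87.43], [-180, 180]. Speed limits (degrees/s): [147.25, 147.25, 180, 180, 180, 180].

### API

Orientations are given as [roll, pitch, yaw] about the fixed x, y, z axes, in that order (R = Rz(yaw) Ry(pitch) Rx(roll)).
In Python, from bench import manip, open_jaws, close, viewer, job gives the robot as it stands. The module is installed in compiled form; this text tells all that it offers. Calls block until the motion is done:
- manip.reach(position, orientation): joint-space move of the TCP to a pose.
- manip.servo_line(position, rot=None, v=0.15, guard=None): straight line of the TCP; rot=None keeps the orientation; v is the mean speed in m/s. With guard (N) it stops when the force on the tool has changed by that much, and returns True; else False.
- manip.set_joints(angles): joint-space move.
- open_jaws() and close(): open the fingers fully, or close them until they stop; the grip force is fixed at half the most.
- manip.sleep(seconds).
- manip.inverse_kinematics(position, orientation): joint angles nearest the present ones, or None.
- viewer.camera(name): name is "scene" or "top" or "wrist"; returns a dict with "img" (400x640x3 uint8, blue, green, red), "depth" (400x640 float32, m along the optical axis (not along the pixel's ray), 0 where there is no reading), "intrinsics" (3x3 intrinsics, pixels), "k1" (the pictures are not rectified: a ray, as slopes to the right and down, at radius r is drawn at 1 + k1 r^2 times it, then the intrinsics apply), "T" (4x4, takes a point from camera to world coordinates). Camera axes: x right, y up, looking along -z (the intrinsics and any distortion apply to the point x, -y, -z); pixel columns grow to the right and rows downward; lengths in m; the calibration is good to about 2 mm. A picture is of the moment at which its call begins.
A pose or a line that the arm cannot do raises manip.MotionError and nothing moves.
- job.hand_in(): hands the job in, once; it reports no verdict.
Readings, each from a call of its own:
- manip.current_time_s(): time.
- manip.current_joint_pos(): joint angles.
- manip.current_qd(): joint speeds.
- manip.current_joint_efforts(): joint torques, N m.
- manip.current_tool_pos(): TCP position.
- manip.current_orientation(): TCP orientation.
- manip.current_ft_force(): force on the tool from outside, world axes, zero at the start.
- manip.current_ft_torque(): the same for the moment, N m.
- manip.current_grip_width(): finger opening in m.
Only numpy, scipy, OpenCV 4.12 (cv2) and the standard library are available. Lean on these libraries where they do the work, as an engineer would, in place of code of your own. Each camera call takes 0.05 s, during which the arm holds its last target.

### The job

Lever the dark hinged cover of the grey reader module up to upright or beyond with the red-handled spatula, keeping the fingers off the cover, and then lay the spatula back on the bench. Then take the white label holder with the green tab from its stand and push it down, centred, behind the steel lip in the bay until its orange sprung seat is fully down, and finish while still holding it pressed home there, with the cover standing open. Leave the amber bottle and the white jar where they are.

Things in the scene. Friction and masses are not known exactly. Their poses are not given: they have to be found in the camera images.
- module: Grey reader module fixed to the bench, an open-topped bay 130 (x) x 180 (y) mm; origin at the centre of its underside, +x from its front (robot side) to its back, z up. Bay floor 30 mm high; walls 6 mm thick: front wall to 73 mm, side and back walls to 85 mm, leaving a 12 mm high gap between front wall and closed cover (underside at 85 mm).
- cover (a joint): Flat dark cover of smoked see-through plastic, 136 (x) x 180 (y) x 6 mm, 70 g, hinged along the top of the module's back wall. 0 = closed, lying level; grows as the front edge swings up and back; 1.57 = upright, 1.95 = fully open. The hinge has enough friction to stay at any angle; about 1 N at the front edge moves it.
- cover_edge (a point): Middle of the cover's front edge, on its underside; moves with the cover. When closed it lies 85 mm above the bench, 6 mm in front of the module's front wall's outer face.
- cover_hinge (a point): Middle of the cover's hinge axis (along the module's y), 88 mm above the bench, at the module's x = +65 mm; the cover's front edge lies 136 mm from it.
- seat (a joint): Orange sprung seat at the bottom of the slot (7 x 40 mm, centred in the slot), value in m: 0 = up, its top 42 mm above the bench; 0.008 = fully down, top at 34 mm. The spring pushes back with about 3 N at first and 8 N when fully down.
- slot_mouth (a point): Middle of the slot, 9 mm wide (x), between steel lip and white shelf edge, 55 mm above the bench, at module x = -15, y = 0 mm; axes as the module's. Lip (front side) 80 mm long, 4 mm thick, straight to 55 mm, then flared forward to 63 mm high; shelf edge behind it 90 mm long, 8 mm thick, 62 mm high, chamfered top to 67 mm. Open at both ends.
- holder: Label holder, one rigid part of 60 g give or take: a white plate 6 (x) x 70 (y) x 36 (z) mm with, centred on its top edge, a green tab 10 (x) x 24 (y) x 40 (z) mm; 76 mm high in all. Origin at the centre of its underside, z up. It can face either way in the slot.
- holder_center (a point): Centre of the label holder, 38 mm above its underside (2 mm above the foot of the green tab). Axes as the holder's.
- holder_tab (a point): Where to grip the label holder: in the green tab, 60 mm above the holder's underside (24 mm above the tab's foot). Axes as the holder's.
- stand: Grey stand fixed to the bench in which the label holder stands upright at the start: foot 50 x 100 x 8 mm, with a slot 9 mm wide (x) and 76 mm long (y) between 18 mm high walls; the holder's underside is 8 mm above the bench. Origin at the centre of its underside.
- spatula: Spatula lying on the bench, about 70 g, 135 mm long, pointing along its own +x: red handle 80 x 14 (y) x 18 (z) mm (x from -67.5 to +12.5 mm) and a steel blade 55 mm long, 16 mm wide, 3 mm thick, at half the handle's height (9 mm). Origin on its underside, half-way along.
- spatula_grip (a point): Where to grip the spatula: in its handle, half-way up (9 mm above its underside), 77.5 mm behind the blade's tip. Axes as the spatula's.
- spatula_tip (a point): Middle of the spatula blade's tip, in the blade's mid-plane. Axes as the spatula's.
- amber_bottle: Bystander: amber bottle with white cap, 60 mm across, 130 mm high, loose. Origin at the centre of its underside.
- white_jar: Bystander: white jar with blue lid, 64 mm across, 80 mm high, loose. Origin at the centre of its underside.
Mind the look-alikes: they are no part of the job. Several things have the shape of the holder; the one meant has the colours described above.

How it is judged (in metres and radians):
On the way, in this order (a step that is already met when the one before it is completed fails the run):
1. the cover is being lifted by the spatula (value of joint cover above 0.3 rad and contact force between spatula and cover above 0.1 N), for 0.05 s.
2. the cover stands open, upright or beyond (value of joint cover above 1.45 rad), for 0.2 s.
3. the spatula lies on the bench, let go (height (world z) of each of spatula_grip, spatula_tip below 0.02 m and contact force between the fingers and spatula below 0.1 N and linear speed of spatula below 0.03 m/s), for 0.1 s.
4. the label holder is pressed home behind the lip (value of joint seat above 0.006 m and horizontal distance between holder_center and slot_mouth below 0.013 m), for 0.2 s.
At the end, for the whole second after the job is handed in: The fingers still hold the label holder down behind the lip: seat pressed at least 6 of its 8 mm, holder upright within 0.15 rad and centred along the lip within 12 mm, its centre at most 20.5 mm above the slot mouth; cover open beyond 1.4 rad; spatula on the bench, let go (value of joint seat above 0.006 m and x of holder_center in the frame of slot_mouth between -0.005 and 0.005 m and y of holder_center in the frame of slot_mouth between -0.012 and 0.012 m and z of holder_center in the frame of slot_mouth below 0.0205 m and angle between holder's own z axis and vertical below 0.15 rad and contact force between the fingers and holder above 1 N and linear speed of holder below 0.02 m/s and value of joint cover above 1.4 rad and height (world z) of each of spatula_grip, spatula_tip below 0.02 m and contact force between the fingers and spatula below 0.1 N); the arm keeps its last pose, push and grip.
It fails at once if the fingers push on the cover (contact force between the fingers and cover above 1 N).
It fails at once if the amber bottle is moved more than 25 mm or tipped (distance of amber_bottle from where it was at the start of the episode above 0.025 m or angle between amber_bottle's own z axis and vertical above 0.5 rad).
It fails at once if the white jar is moved more than 25 mm or tipped (distance of white_jar from where it was at the start of the episode above 0.025 m or angle between white_jar's own z axis and vertical above 0.5 rad).
It also fails if it takes over 72 s, if anything falls off the work surface, if the arm or the gripper's body presses on something with over 40 N, if the wrist force passes 120 N, or if a joint passes its speed limit or range.

## Working session

There is one attempt and no reset: what is moved stays moved. The work goes in short steps, each a Python script; the robot and the scene stay as the last script left them, time stands still between calls to the robot, and variables do not carry over. Pictures are saved under pics/ and viewed, and the job is handed in when it is done.

```bash
mkdir -p pics; ls; cat > h.py <<'E'
import numpy as np, cv2
from bench import manip, open_jaws, close, viewer, job
def snap(n,f=None):
    c=viewer.camera(n)
    if f: cv2.imwrite('pics/'+f,c['img'])
    return c
def rays(c,px):
    px=np.array(px,float).reshape(-1,1,2)
    K=np.array(c['intrinsics'],float)
    u=cv2.undistortPoints(px,K,np.array([c['k1'],0,0,0],float)).reshape(-1,2)
    d=np.c_[u[:,0],-u[:,1],-np.ones(len(u))]
    T=np.array(c['T']); return T[:3,3],d@T[:3,:3].T
def onplane(c,px,z):
    o,d=rays(c,px); return o+d*((z-o[2])/d[:,2])[:,None]
def depthpt(c,px):
    o,d=rays(c,px); p=np.array(px).reshape(-1,2).astype(int)
    return o+d*c['depth'][p[:,1],p[:,0]][:,None]
E
python3 - <<'E'
from h import *
import pickle
for n in['scene','top','wrist']:
    c=snap(n,n+'0.png'); pickle.dump(dict(c),open(n+'0.pkl','wb'))
    print(n,np.round(c['T'],3).tolist(),np.round(c['intrinsics'],1).tolist(),c['k1'])
print(manip.current_time_s())
E
```

```text
pics
scene [[-0.682, -0.44, 0.584, 1.179], [0.731, -0.402, 0.551, 0.626], [-0.007, 0.803, 0.596, 0.71], [0.0, 0.0, 0.0, 1.0]] [[501.9, 0.0, 307.8], [0.0, 501.9, 196.3], [0.0, 0.0, 1.0]] -0.13542376182228055
top [[-0.01, 0.999, -0.04, 0.491], [-1.0, -0.01, -0.01, 0.016], [-0.011, 0.04, 0.999, 0.966], [0.0, 0.0, 0.0, 1.0]] [[390.2, 0.0, 322.2], [0.0, 390.2, 202.7], [0.0, 0.0, 1.0]] -0.08406853550614865
wrist [[0.289, -0.91, -0.298, 0.104], [0.957, 0.274, 0.091, 0.621], [-0.001, -0.311, 0.95, 0.373], [0.0, 0.0, 0.0, 1.0]] [[339.0, 0.0, 315.4], [0.0, 339.0, 197.4], [0.0, 0.0, 1.0]] -0.06847073979802534
0.15
```

View pics/scene0.png

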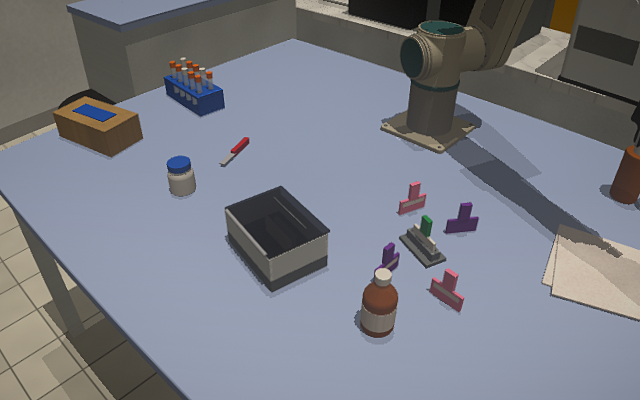

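View pics/top0.png

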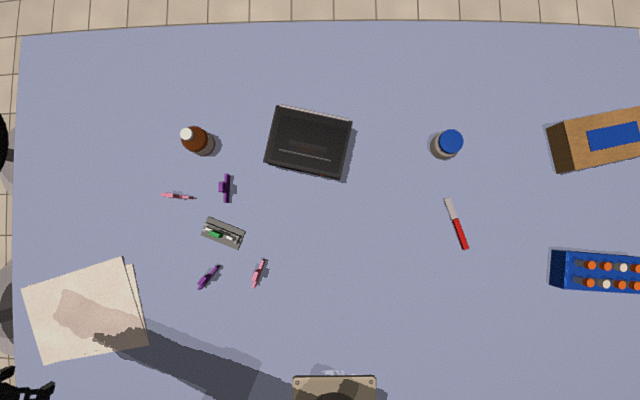

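View pics/wrist0.png

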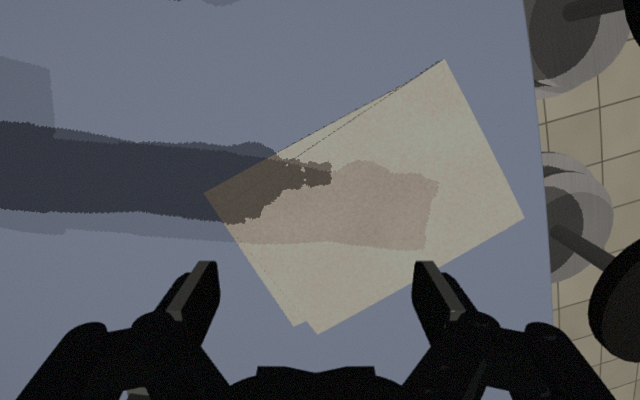

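The label holder candidates in the top view are the green-tab one in the grey stand (223,233), two pink ones (178,195) and (259,272), and two purple ones (227,188) and (209,277). Only the one in the stand has a green tab and white plate. I'll confirm that in a crop and measure everything.

```bash
python3 - <<'E'
from h import *
import pickle
c=pickle.load(open('top0.pkl','rb')); s=pickle.load(open('scene0.pkl','rb'))
a=cv2.resize(c['img'][180:260,180:280],None,fx=4,fy=4,interpolation=cv2.INTER_CUBIC)
b=cv2.resize(s['img'][200:280,385:485],None,fx=4,fy=4,interpolation=cv2.INTER_CUBIC)
cv2.imwrite('pics/crop1.png',np.hstack([a,b]))
hsv=cv2.cvtColor(c['img'],cv2.COLOR_BGR2HSV)
def region(m,x0,y0,x1,y1):
    z=np.zeros_like(m);z[y0:y1,x0:x1]=m[y0:y1,x0:x1];return z
red=region(((hsv[...,0]<8)|(hsv[...,0]>172)).astype(np.uint8)*255&((hsv[...,1]>150)*255).astype(np.uint8),430,190,490,260)
p=cv2.findNonZero(red); r=cv2.minAreaRect(p);print('red',len(p),r)
box=cv2.boxPoints(r);print(onplane(c,box,.018).round(4).tolist(), 'ctr',onplane(c,[r[0]],.018).round(4))
# blade: not table hue brighter
x0,y0,x1,y1=436,190,470,232
print(c['img'][210,450],c['img'][205,449],c['img'][210,425])
g=cv2.inRange(hsv,(40,80,30),(85,255,255)); g=region(g,195,210,250,255)
p=cv2.findNonZero(g); r=cv2.minAreaRect(p);print('green',len(p),r)
dark=region(cv2.inRange(c['img'],(0,0,0),(75,75,75)),255,95,362,190)
cn=max(cv2.findContours(dark,0,2)[0],key=cv2.contourArea)
r=cv2.minAreaRect(cn);print('cover',r);box=cv2.boxPoints(r);print(box.tolist(),onplane(c,box,.091).round(4).tolist())
cv2.imwrite('pics/crop2.png',cv2.resize(c['img'][95:190,255:362],None,fx=6,fy=6,interpolation=cv2.INTER_CUBIC))
cv2.imwrite('pics/crop3.png',cv2.resize(c['img'][185:260,430:490],None,fx=8,fy=8,interpolation=cv2.INTER_CUBIC))
E
```

```text
red 191 ((460.1712646484375, 233.623291015625), (31.71815299987793, 5.969099044799805), 69.44395446777344)
[[0.484, -0.2909, 0.018], [0.4889, -0.3049, 0.018], [0.416, -0.3312, 0.018], [0.4112, -0.3172, 0.018]] ctr [[ 0.45  -0.311  0.018]]
[167 168 179] [164 168 178] [178 154 153]
green 74 ((215.50001525878906, 233.49998474121094), (13.184369087219238, 6.127945899963379), 21.801406860351562)
cover ((307.5959777832031, 142.49374389648438), (78.82714080810547, 59.939266204833984), 12.200468063354492)
[[262.7390441894531, 163.4571075439453], [275.4061584472656, 104.87162017822266], [352.4529113769531, 121.53038024902344], [339.7857971191406, 180.11587524414062]] [[0.6164, 0.1582, 0.091], [0.751, 0.1293, 0.091], [0.7099, -0.046, 0.091], [0.5766, -0.0156, 0.091]]
```

View pics/crop1.png

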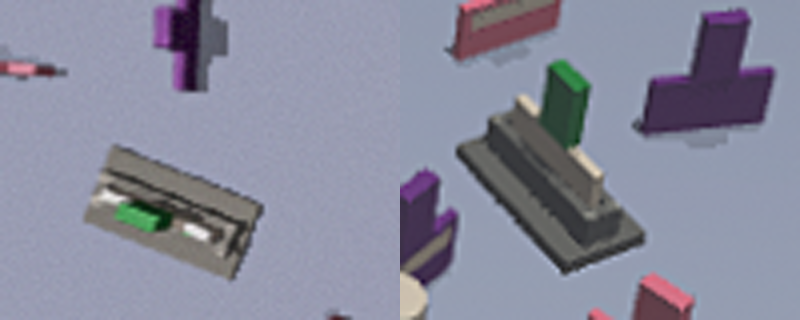

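View pics/crop2.png

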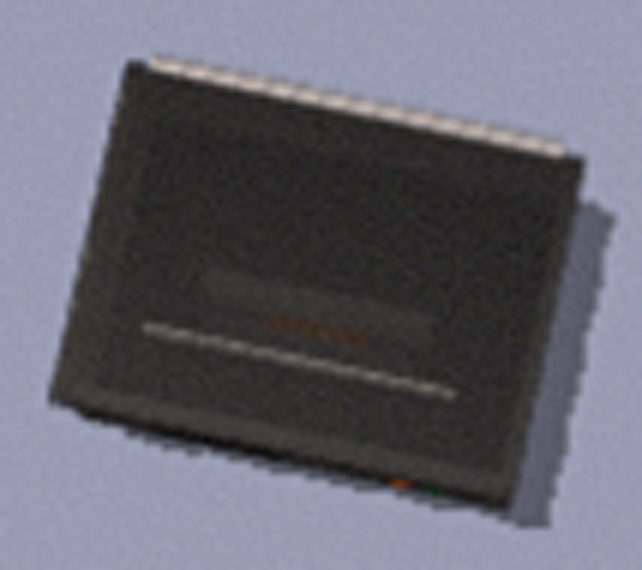

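View pics/crop3.png

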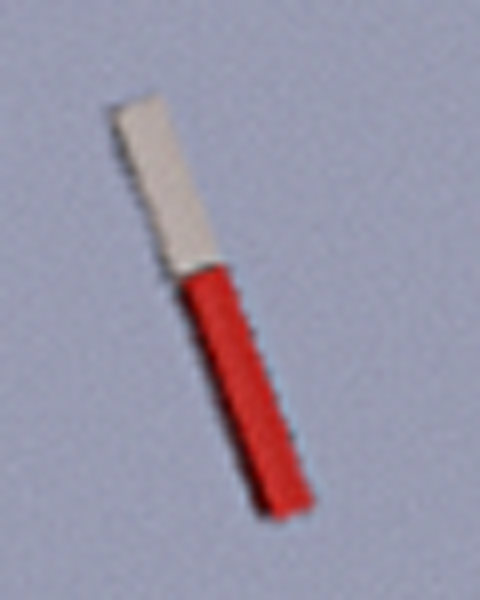

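The crop confirms it: the holder in the stand is the only one with a green tab and white plate. The spatula tip is near (447,197), and the cover spans (263,163) to (352,121). Next I'll look at the spatula with the wrist camera.

```bash
python3 - <<'E'
from h import *
import pickle
print(manip.current_orientation(), manip.current_joint_pos())
c=pickle.load(open('top0.pkl','rb'))
# camera offset in tool frame
from scipy.spatial.transform import Rotation as Ro
w=pickle.load(open('wrist0.pkl','rb'))
R=Ro.from_euler('xyz',manip.current_orientation(),degrees=True)
print('cam in tool',R.inv().apply(w['T'][:3,3]-manip.current_tool_pos()))
for psi in(110,-70): 
    for p in ([.45,-.31,.25],[.45,.05,.15],[.62,.05,.22]):
        print(psi,p,np.round(manip.inverse_kinematics(p,[180,0,psi]),1))
        print(psi-32,p,np.round(manip.inverse_kinematics(p,[180,0,psi-32]),1))
E
```

```text
[-1.79989694e+02  1.02422223e-01  7.32263602e+01] [ 6.73011390e+01  1.58714600e+01 -1.57902376e+00  7.26524552e+01
 -3.21968650e-04  8.40747884e+01]
cam in tool [ 0.00015254 -0.08015456 -0.14249867]
110 [0.45, -0.31, 0.25] [-41.3   7.3  -9.7  72.9   0.  -61.3]
78 [0.45, -0.31, 0.25] [-41.3   7.3  -9.7  72.9   0.  -29.3]
110 [0.45, 0.05, 0.15] [ -1.8   1.8 -28.4  59.8   0.  -21.8]
78 [0.45, 0.05, 0.15] [ -1.8   1.8 -28.4  59.8   0.   10.2]
110 [0.62, 0.05, 0.22] [ -1.3  15.9  -2.8  71.3   0.  -21.3]
78 [0.62, 0.05, 0.22] [-1.3 15.9 -2.8 71.3  0.  10.7]
-70 [0.45, -0.31, 0.25] [-41.3   7.3  -9.7  72.9   0.  118.7]
-102 [0.45, -0.31, 0.25] [-41.3   7.3  -9.7  72.9   0.  150.7]
-70 [0.45, 0.05, 0.15] [ -1.8   1.8 -28.4  59.8   0.  158.2]
-102 [0.45, 0.05, 0.15] [  -1.8    1.8  -28.4   59.8    0.  -169.8]
-70 [0.62, 0.05, 0.22] [ -1.3  15.9  -2.8  71.3   0.  158.7]
-102 [0.62, 0.05, 0.22] [  -1.3   15.9   -2.8   71.3    0.  -169.3]
```

```bash
python3 - <<'E'
from h import *
import pickle
c=pickle.load(open('top0.pkl','rb'))
g=onplane(c,[[215.5,233.5]],.084+.02)[0]; print('tab',g)
def go(n,p,psi):
    manip.reach(p,[180,0,psi]); w=snap('wrist',n+'.png'); pickle.dump(dict(w),open(n+'.pkl','wb'))
go('w_stand',[g[0]-.02,g[1]-.02,.30],78)
go('w_mod',[.55,.05,.30],78)
go('w_spat',[.45,-.31,.2],110)
print(manip.current_time_s())
E
```

```text
tab [0.45939747 0.26256422 0.104     ]
4.2667
```

View pics/w_stand.png

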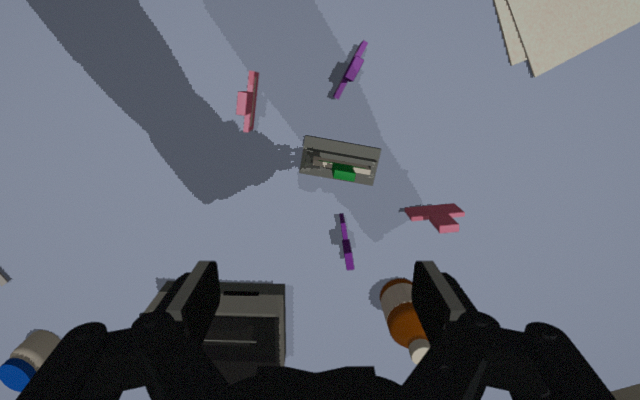

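View pics/w_mod.png

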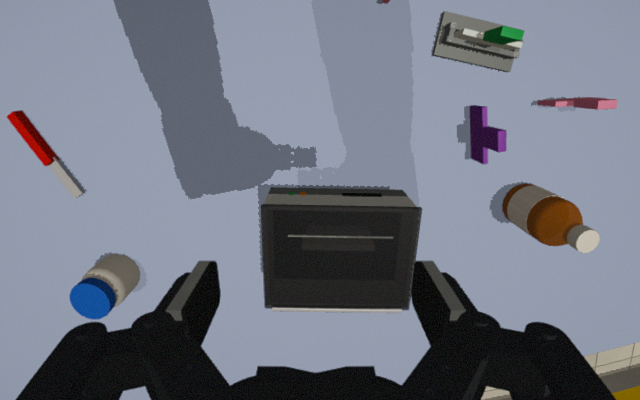

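View pics/w_spat.png

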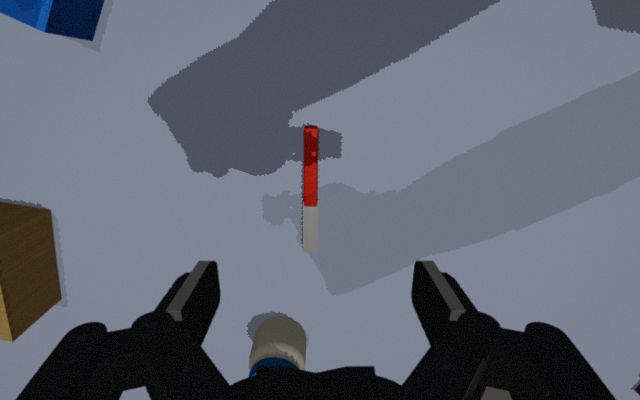

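```bash
python3 - <<'E'
from h import *
import pickle
L=lambda n:pickle.load(open(n+'.pkl','rb'))
w=L('w_spat');hsv=cv2.cvtColor(w['img'],cv2.COLOR_BGR2HSV)
red=(((hsv[...,0]<8)|(hsv[...,0]>172))&(hsv[...,1]>140)).astype(np.uint8);red[:110]=0;red[260:]=0;red[:,:290]=0;red[:,340:]=0
p=cv2.findNonZero(red);r=cv2.minAreaRect(p);print(r)
b=cv2.boxPoints(r);P=onplane(w,b,.018);print(P.round(4).tolist())
print('blade tip',onplane(w,[[303,250],[318,250],[310.5,250]],.0105).round(4).tolist())
print('row prof',[ (y,w['img'][y,310].tolist()) for y in range(244,256,2)])
print('col prof',[ (x,w['img'][230,x].tolist()) for x in range(298,324,2)])
w=L('w_mod')
cv2.imwrite('pics/m.png',cv2.resize(w['img'][175:320,245:435],None,fx=4,fy=4,interpolation=cv2.INTER_CUBIC))
cv2.imwrite('pics/s.png',cv2.resize(L('w_stand')['img'][120:200,285:395],None,fx=7,fy=7,interpolation=cv2.INTER_CUBIC))
E
```

```text
((310.5, 165.5), (79.0, 13.0), 90.0)
[[0.4126, -0.3341, 0.018], [0.4083, -0.3226, 0.018], [0.4828, -0.2953, 0.018], [0.4873, -0.3077, 0.018]]
blade tip [[0.5393, -0.2907, 0.0105], [0.5337, -0.2754, 0.0105], [0.5365, -0.283, 0.0105]]
row prof [(244, [121, 124, 128]), (246, [117, 123, 125]), (248, [118, 123, 125]), (250, [119, 123, 127]), (252, [129, 118, 113]), (254, [134, 118, 110])]
col prof [(298, [132, 116, 109]), (300, [135, 119, 111]), (302, [88, 79, 79]), (304, [116, 120, 123]), (306, [119, 122, 124]), (308, [121, 124, 127]), (310, [124, 128, 131]), (312, [121, 125, 128]), (314, [120, 124, 128]), (316, [118, 121, 124]), (318, [134, 119, 111]), (320, [133, 117, 109]), (322, [136, 121, 113])]
```

View pics/m.png

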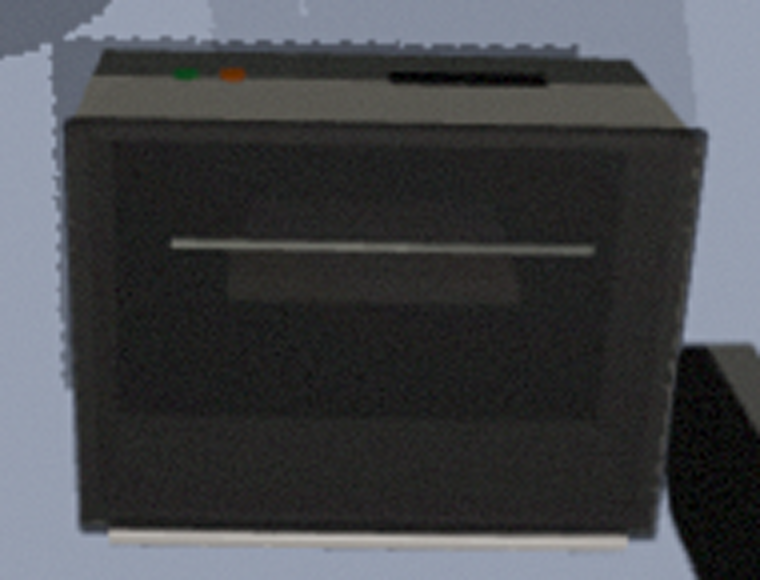

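View pics/s.png

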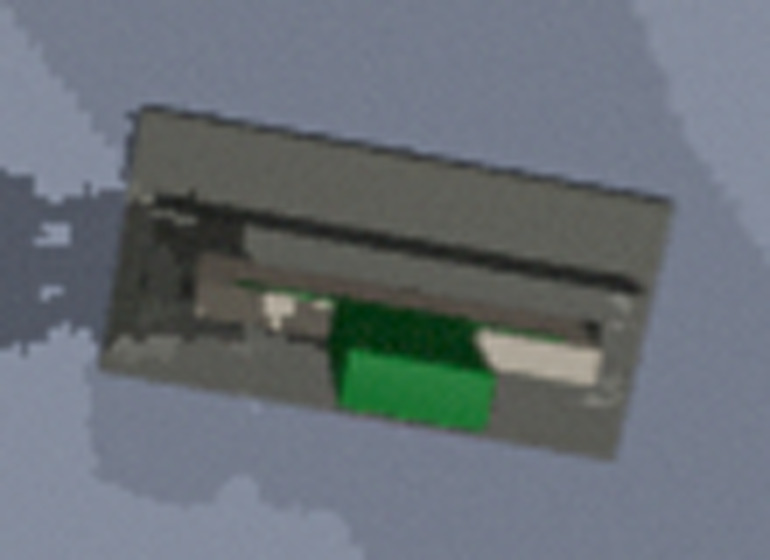

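```bash
python3 - <<'E'
from h import *
import pickle
L=lambda n:pickle.load(open(n+'.pkl','rb'))
def ang(v): return np.degrees(np.arctan2(v[1],v[0])).round(2)
w=L('w_mod')
P=onplane(w,[[261.8,205.5],[421.5,208],[408.8,310],[265,307.5]],.091);print('cov',P.round(4).tolist())
fr,fl,bl,br=P  # image left = -y
print('widths',np.linalg.norm(fl-fr),np.linalg.norm(bl-br),np.linalg.norm(bl-fl),np.linalg.norm(br-fr))
print('yaw',ang(fl-fr)-90,ang(bl-br)-90,ang(bl-fl),ang(br-fr), 'front mid',(fl+fr)/2,'back mid',(bl+br)/2)
t=L('top0');
# lip line in m.png and orange seat in top
print('lip ends',onplane(w,np.array([[172,243],[595,250]])/4+[245,175],.063).round(4).tolist())
w=L('w_stand')
S=onplane(w,np.array([[140,107],[672,200],[617,460],[103,370]])/7+[285,120],.008);print('stand',S.round(4).tolist(),S.mean(0))
print(ang(S[1]-S[0])-90,ang(S[2]-S[3])-90,np.linalg.norm(S[1]-S[0]))
T=onplane(w,np.array([[345,350],[495,375],[485,430],[340,408]])/7+[285,120],.084);print('tabtop',T.round(4).tolist(),T.mean(0),ang(T[1]-T[0])-90)
print('tabtop from topcam',onplane(t,np.array([[118,203],[170,212],[163,230],[116,219]])/4+[180,180],.084).mean(0))
E
```

```text
cov [[0.5807, -0.0153, 0.091], [0.6203, 0.1571, 0.091], [0.7519, 0.1274, 0.091], [0.7105, -0.046, 0.091]]
widths 0.1768843741975306 0.17824100091581005 0.13482789768285003 0.1334013042400851
yaw -12.959999999999994 -13.420000000000002 -12.71 -13.29 front mid [0.60049493 0.07088689 0.091     ] back mid [0.73117036 0.04071732 0.091     ]
lip ends [[0.6341, -0.0005, 0.063], [0.6636, 0.1262, 0.063]]
stand [[0.4158, 0.2352, 0.008], [0.4526, 0.3277, 0.008], [0.5, 0.3098, 0.008], [0.4625, 0.2177, 0.008]] [0.45770945 0.27260697 0.008     ]
-21.75 -22.17 0.09954554044960123
tabtop [[0.4493, 0.2625, 0.084], [0.4581, 0.2846, 0.084], [0.4665, 0.2815, 0.084], [0.4583, 0.26, 0.084]] [0.45806012 0.2721591  0.084     ] -21.58
tabtop from topcam [0.45753588 0.26846351 0.084     ]
```

```bash
python3 - <<'E'
from h import *
import pickle
ps=109.65
manip.reach([.4635,-.309,.06],[180,0,ps])
print(manip.servo_line([.4635,-.309,.004],v=.08,guard=15))
close(); print(manip.current_grip_width(),manip.current_tool_pos())
manip.servo_line([.4635,-.309,.12],v=.12)
w=snap('wrist','g1.png');pickle.dump(dict(w),open('g1.pkl','wb'))
c=snap('scene','g1s.png');pickle.dump(dict(c),open('g1s.pkl','wb'))
t=snap('top');pickle.dump(dict(t),open('g1t.pkl','wb'))
cv2.imwrite('pics/g1c.png',np.hstack([cv2.resize(c['img'][60:200,180:300],None,fx=3.3,fy=3.3),cv2.resize(t['img'][170:290,420:520],None,fx=3.85,fy=3.85)[:462]]))
print(manip.current_time_s(),manip.current_ft_force())
E
```

```text
False
0.012150811399506604 [ 0.46383073 -0.3092635   0.00441699]
7.6583 [-0.84335402 -0.11226557 -1.30737873]
```

View pics/g1.png

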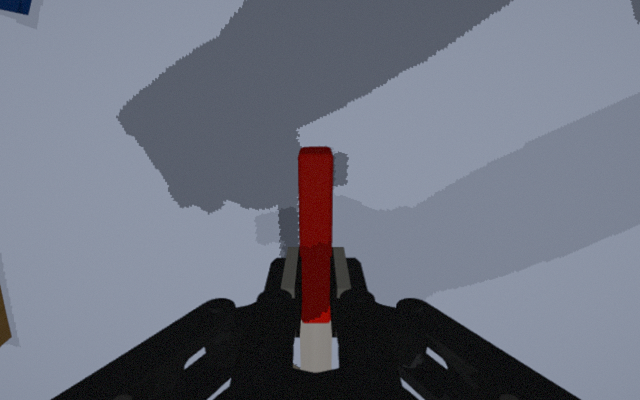

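View pics/g1c.png

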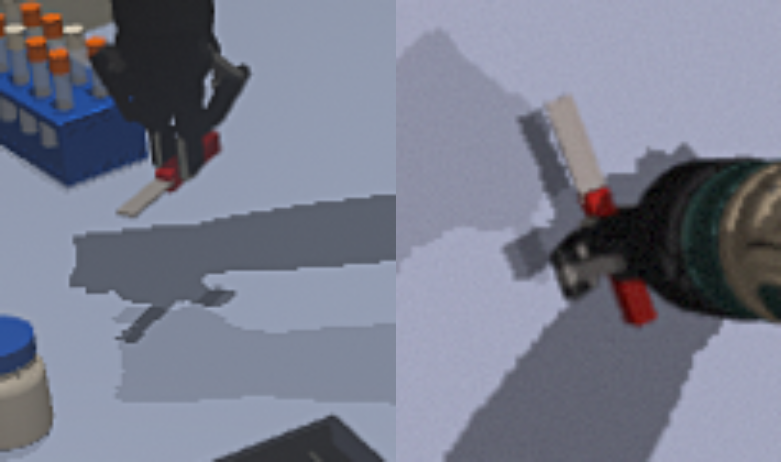

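The spatula is held across its handle. Its blade tip is at about (219,124) in scene and (462,196) in top, so I'll triangulate how level it is.

```bash
cat >> h.py <<'E'
def tri(obs):
    A=np.zeros((3,3));b=np.zeros(3)
    for c,px in obs:
        o,d=rays(c,[px]);d=d[0]/np.linalg.norm(d[0]);M=np.eye(3)-np.outer(d,d);A+=M;b+=M@o
    x=np.linalg.solve(A,b)
    res=[]
    for c,px in obs:
        o,d=rays(c,[px]);d=d[0]/np.linalg.norm(d[0]);res.append(np.linalg.norm(np.cross(x-o,d)))
    return x,res
E
python3 - <<'E'
from h import *
import pickle
L=lambda n:pickle.load(open(n+'.pkl','rb'))
s,t=L('g1s'),L('g1t')
print(tri([(s,[219.4,124.5]),(t,[461.9,196.5])]))
cv2.imwrite('pics/tipc.png',np.hstack([cv2.resize(s['img'][90:140,205:265],None,fx=6,fy=6,interpolation=cv2.INTER_CUBIC),cv2.resize(t['img'][185:235,440:500],None,fx=6,fy=6,interpolation=cv2.INTER_CUBIC)]))
print('wrist rear handle top', onplane(L('g1'),[[316,148]],.12+.0136),'expected rear', .5365-.1349*np.cos(.343),-.283-.1349*np.sin(.343))
E
```

```text
(array([ 0.53453845, -0.27930487,  0.12446772]), [np.float64(0.0008644726254947648), np.float64(0.0008644726254948447)])
wrist rear handle top [[ 0.40828655 -0.32732068  0.1336    ]] expected rear 0.4094579299427627 -0.32836873852744874
```

View pics/tipc.png

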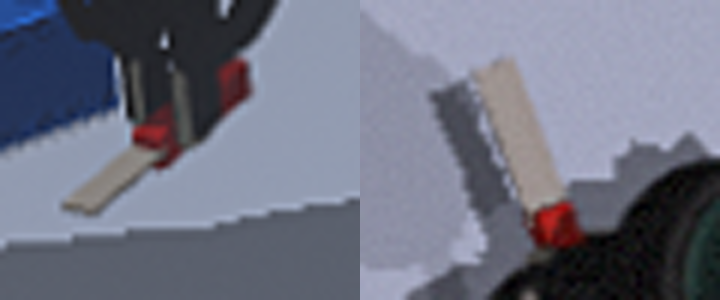

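The spatula is level: the tip measures 0.1245 against 0.1246 expected. Next is inserting the blade and levering along an arc about the hinge.

```bash
cat >> h.py <<'E'
MY=-13.0; D=np.array([np.cos(np.radians(MY)),np.sin(np.radians(MY)),0]); Yv=np.array([-D[1],D[0],0])
MOD=np.array([.6687,.0551,0]); HINGE=MOD+.065*D+[0,0,.088]
def tcp_for_tip(p): return np.asarray(p)-.0775*D-[0,0,.0046]
E
python3 - <<'E'
from h import *
import pickle
manip.servo_line([.4635,-.309,.16],v=.2)
a=MOD-.105*D+[0,0,.079]
manip.reach(tcp_for_tip(a+[0,0,.07]),[180,0,77])
manip.servo_line(tcp_for_tip(a),v=.1)
w=snap('wrist','ins.png');
t=snap('top');cv2.imwrite('pics/inst.png',cv2.resize(t['img'][90:260,230:390],None,fx=3.5,fy=3.5))
print(manip.current_time_s(),manip.current_tool_pos())
E
```

```text
10.4667 [0.49182158 0.09618595 0.07529257]
```

View pics/ins.png

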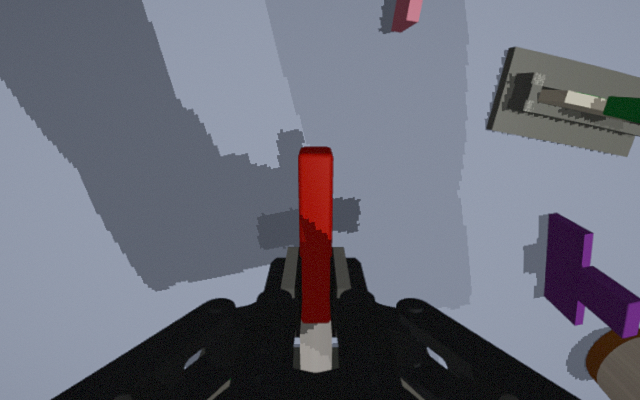

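View pics/inst.png

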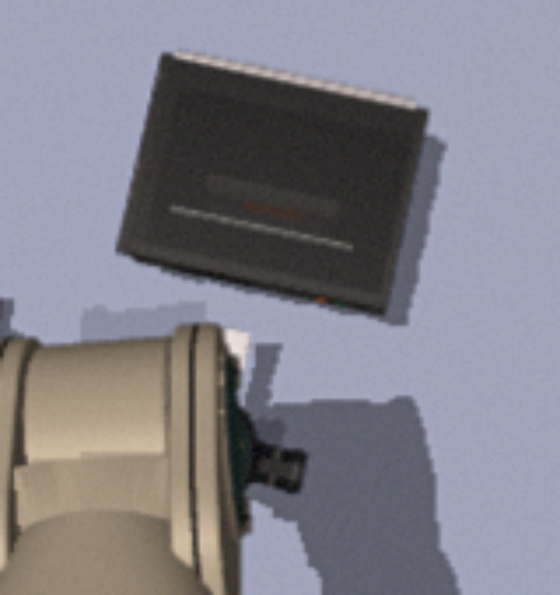

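The blade tip (crop (240,332)) is in front of the middle of the cover edge. Now inserting and levering.

```bash
python3 - <<'E'
from h import *
s=.112
print(manip.servo_line(tcp_for_tip(HINGE-s*D+[0,0,-.0095]),v=.08,guard=6),manip.current_tool_pos(),manip.current_ft_force().round(2))
if np.linalg.norm(manip.current_tool_pos()-tcp_for_tip(HINGE-s*D+[0,0,-.0095]))<.004:
    for k,th in enumerate(np.linspace(0.1,1.78,15)):
        p=HINGE+s*(-np.cos(th)*D+[0,0,np.sin(th)])+.0045*(-np.sin(th)*D-[0,0,np.cos(th)])
        hit=manip.servo_line(tcp_for_tip(p),v=.09,guard=25)
        print(round(th,2),hit,manip.current_ft_force().round(2),manip.current_time_s())
        if hit: break
    for f in('scene','top'): snap(f,'lift_'+f+'.png')
E
```

```text
False [0.54674729 0.08311668 0.07357389] [ 0.29 -0.58 -0.82]
0.1 False [ 0.04  0.2  -1.05] 11.675
0.22 False [ 0.3   0.28 -0.45] 11.975
0.34 False [-0.41 -0.55 -0.04] 12.275
0.46 False [ 0.22  0.03 -1.34] 12.575
0.58 False [ 0.42 -0.86 -1.55] 12.875
0.7 False [-0.6  -0.32 -1.96] 13.175
0.82 False [ 0.13 -0.18  0.36] 13.475
0.94 False [ 0.02  0.95 -0.98] 13.775
1.06 False [ 0.18  0.21 -1.17] 14.075
1.18 False [-0.03 -0.3   0.68] 14.375
1.3 False [ 0.48 -0.47  0.01] 14.675
1.42 False [ 1.14  0.12 -1.16] 14.975
1.54 False [-0.17 -0.01 -1.48] 15.275
1.66 False [-0.7  -0.74 -1.47] 15.575
1.78 False [ 0.21 -0.3  -0.24] 15.875
```

View pics/lift_scene.png

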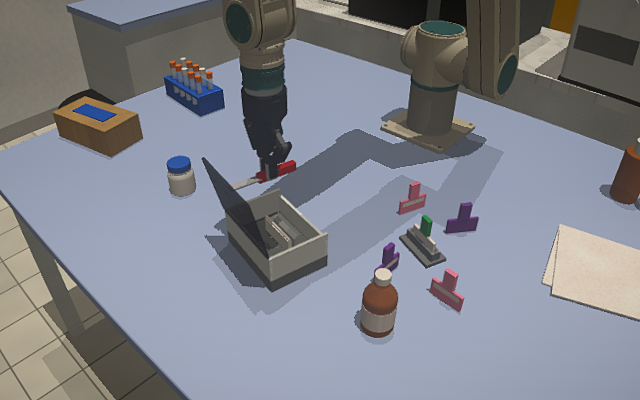

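View pics/lift_top.png

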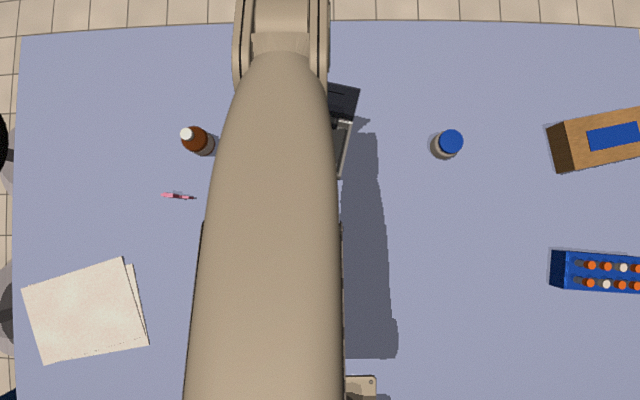

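The cover stands open past upright. Now backing off and laying the spatula back where it was.

```bash
python3 - <<'E'
from h import *
import pickle
p=np.array(manip.current_tool_pos())
manip.servo_line(p-.12*D,v=.15)
manip.reach([.4635,-.309,.12],[180,0,109.65])
print(manip.servo_line([.4635,-.309,.0045],v=.07,guard=8),manip.current_tool_pos())
manip.sleep(.2)
open_jaws()
manip.sleep(.2)
print(manip.current_grip_width())
manip.servo_line([.4635,-.309,.16],v=.15)
w=snap('wrist','laid.png')
manip.reach([.52,.07,.32],[180,0,77])
w=snap('wrist','bay.png');pickle.dump(dict(w),open('bay.pkl','wb'))
s=snap('scene','bays.png');pickle.dump(dict(s),open('bays.pkl','wb'))
manip.reach([.43,.26,.25],[180,0,68])
w=snap('wrist','st.png');pickle.dump(dict(w),open('st.pkl','wb'))
print(manip.current_time_s())
E
```

```text
False [ 0.46387603 -0.30930063  0.00497655]
0.0852785237166512
25.1417
```

View pics/laid.png

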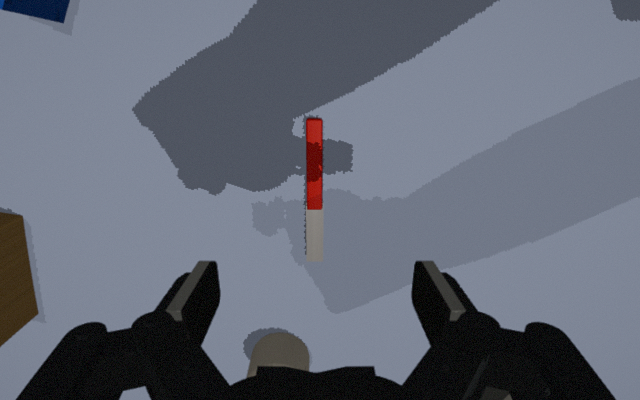

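View pics/bay.png

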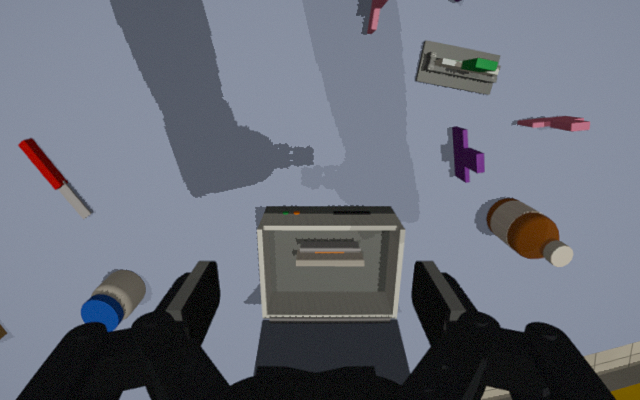

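View pics/bays.png

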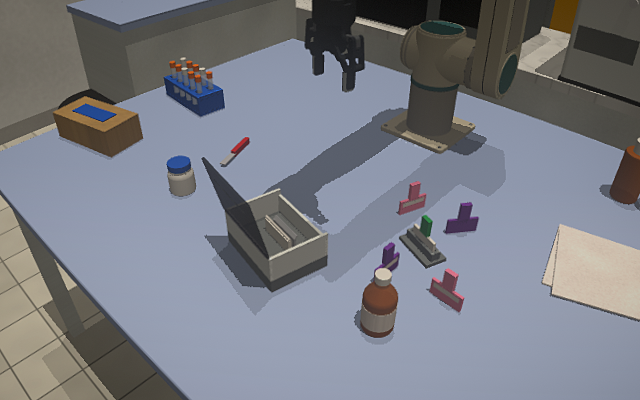

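View pics/st.png

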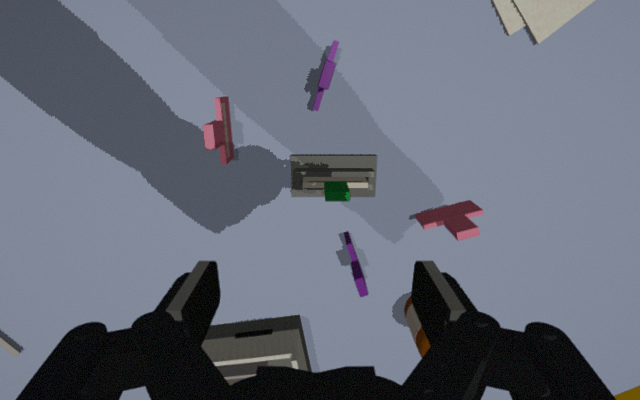

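```bash
python3 - <<'E'
from h import *
import pickle
L=lambda n:pickle.load(open(n+'.pkl','rb'))
a=L('bay')['img'][200:330,250:410];cv2.imwrite('pics/bayc.png',cv2.resize(a,None,fx=5,fy=4.5,interpolation=cv2.INTER_CUBIC))
a=L('st')['img'][145:210,280:390];cv2.imwrite('pics/stc.png',cv2.resize(a,None,fx=7,fy=7,interpolation=cv2.INTER_CUBIC))
E
```

```text
(no output)
```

View pics/bayc.png

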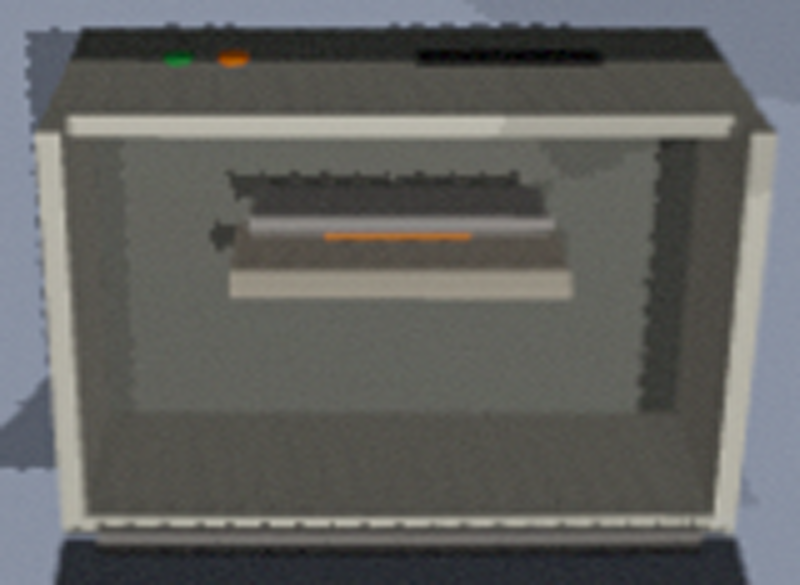

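View pics/stc.png

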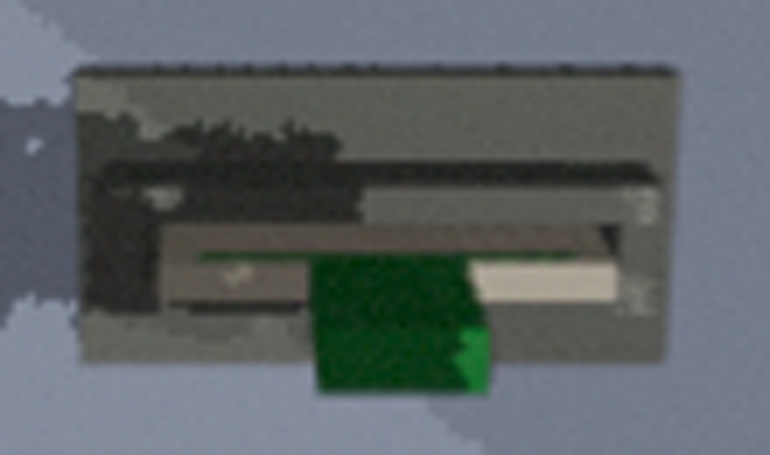

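```bash
python3 - <<'E'
from h import *
import pickle
L=lambda n:pickle.load(open(n+'.pkl','rb'))
w=L('bay'); f=lambda q,z: onplane(w,np.array(q,float)/[5,4.5]+[250,200],z)
def mod(P): 
    d=P-MOD; return (np.c_[d@D,d@Yv]*1000).round(1).tolist()
C=f([[38,133],[776,133],[738,530],[65,530]],.085);print('walls',mod(C)); 
a=lambda v:np.degrees(np.arctan2(v[1],v[0]))
print(a(C[1]-C[0])-90,a(C[2]-C[3])-90,a(C[2]-C[1]),a(C[3]-C[0]))
print('lip flare top',mod(f([[249,217],[553,217]],.063)))
print('shelf front edge .062',mod(f([[230,270],[573,270]],.062)),'shelf back .067',mod(f([[230,298],[573,298]],.067)))
print('seat',mod(f([[325,236],[471,236]],.042)))
w=L('st'); g=lambda q,z: onplane(w,np.array(q,float)/7+[280,145],z)
T=g([[316,328],[487,325],[490,393],[318,393]],.084);print('tab',T.round(4).tolist(),T.mean(0),a(T[1]-T[0])-90,a(T[2]-T[3])-90)
S=g([[80,70],[680,68],[663,362],[82,362]],.008);print('stand',S.mean(0),a(S[1]-S[0])-90,a(S[2]-S[3])-90)
pl=g([[160,262],[617,262]],.044);print('plate top front?',pl,a(pl[1]-pl[0])-90)
E
```

```text
walls [[-64.2, -89.2], [-64.0, 89.9], [65.1, 91.2], [64.4, -89.4]]
-13.084890180064477 -13.206014898823028 -12.428737684075694 -13.131154545497129
lip flare top [[-28.2, -39.5], [-28.1, 39.8]]
shelf front edge .062 [[-10.4, -44.9], [-10.2, 46.1]] shelf back .067 [[-3.9, -44.8], [-3.7, 45.7]]
seat [[-11.2, -19.8], [-11.1, 20.5]]
tab [[0.449, 0.2627, 0.084], [0.4573, 0.2845, 0.084], [0.4667, 0.2815, 0.084], [0.4578, 0.2595, 0.084]] [0.45768582 0.2720499  0.084     ] -20.983355071811417 -22.051938183959308
stand [0.45763846 0.27251157 0.008     ] -21.788765956473327 -22.04426671872244
plate top front? [[0.44221017 0.24100035 0.044     ]
 [0.46839439 0.30573917 0.044     ]] -22.021323483215127
```

Module frame checks out to about 0.5 mm, and the holder is at (0.4577, 0.2722) with yaw −21.9°. Taking the holder.

```bash
python3 - <<'E'
from h import *
import pickle
p=np.array([.4577,.2722,0])
manip.reach(p+[0,0,.16],[180,0,158.1])
manip.servo_line(p+[0,0,.10],v=.12)
print(manip.servo_line(p+[0,0,.0495],v=.08,guard=10),manip.current_tool_pos())
close();print(manip.current_grip_width(),manip.current_tool_pos(),manip.current_ft_force())
manip.servo_line(p+[0,0,.19],v=.12)
q=MOD-.0147*D+.0004*Yv
manip.reach(q+[0,0,.165],[180,0,167])
for n in('wrist','scene','top'):
    c=snap(n,'hov_%s.png'%n);pickle.dump(dict(c),open('hov_%s.pkl'%n,'wb'))
s=pickle.load(open('hov_scene.pkl','rb'))['img'];t=pickle.load(open('hov_wrist.pkl','rb'))['img']
cv2.imwrite('pics/hovc.png',cv2.resize(s[130:290,200:340],None,fx=3.7,fy=3.7,interpolation=cv2.INTER_CUBIC))
print(manip.current_time_s(),manip.current_tool_pos())
E
```

```text
False [0.45800072 0.27237114 0.04971047]
0.009266000953822035 [0.45797994 0.27232043 0.04972908] [0.31491463 0.04312769 1.55314839]
31.25 [0.65375069 0.06029168 0.16529973]
```

View pics/hovc.png

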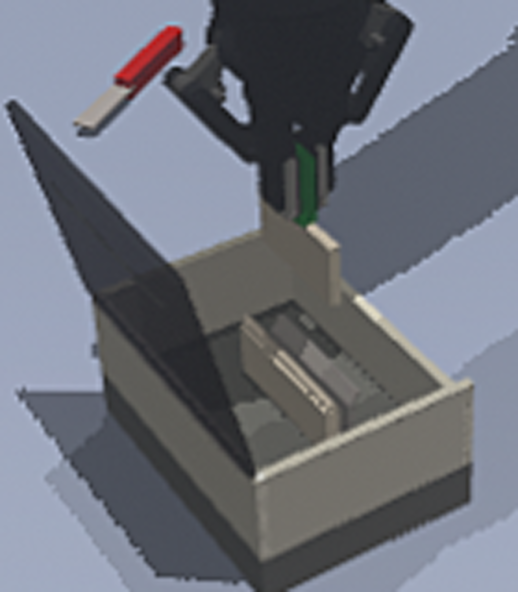

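View pics/hov_wrist.png

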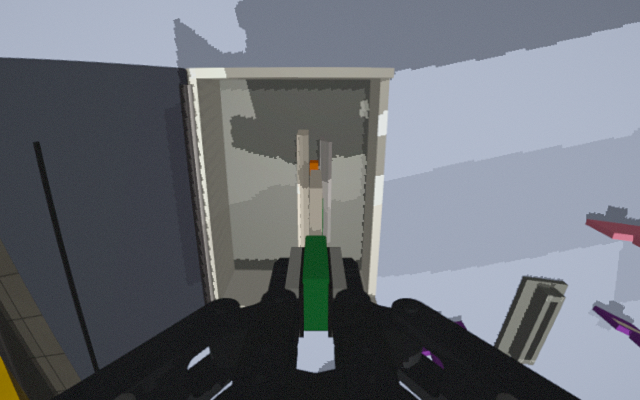

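The holder hangs straight over the slot, with the seat at (314,165) in the wrist view. Descending with a force guard.

```bash
python3 - <<'E'
from h import *
import pickle
q=MOD-.0147*D+.0004*Yv; off=.0417
f0=manip.current_ft_force();
manip.servo_line(q+[0,0,.075+off],v=.1)
print(manip.current_tool_pos()-q)
hit=manip.servo_line(q+[0,0,.045+off],v=.03,guard=5)
print(hit,(manip.current_tool_pos()-q).round(4),(manip.current_ft_force()-f0).round(2))
c=snap('wrist','pre.png');s=snap('scene');cv2.imwrite('pics/prec.png',cv2.resize(s['img'][130:290,200:340],None,fx=3.7,fy=3.7,interpolation=cv2.INTER_CUBIC))
print(manip.current_time_s())
E
```

```text
[7.71296149e-05 1.13131024e-04 1.16720467e-01]
False [ 0.0002 -0.      0.087 ] [ 0.94 -0.27  0.44]
33.1333
```

View pics/prec.png

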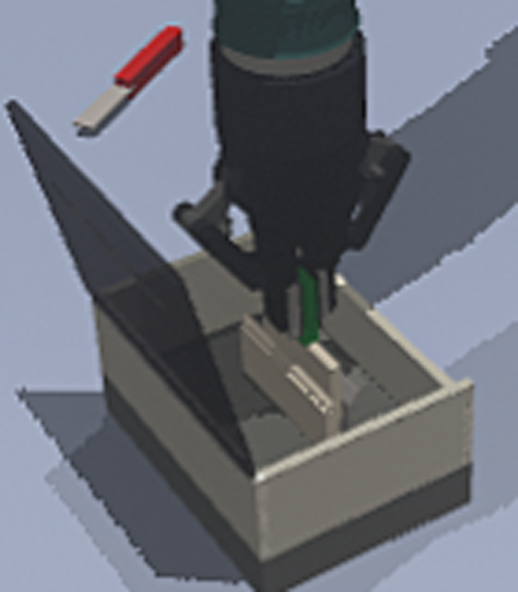

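View pics/pre.png

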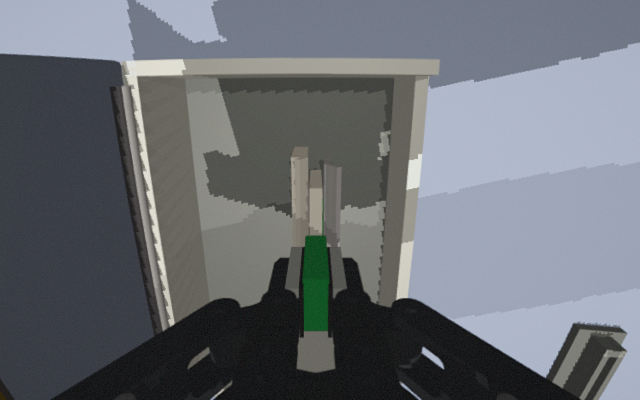

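The plate is between the shelf edge and the lip with almost no side force. Pressing home.

```bash
python3 - <<'E'
from h import *
import pickle
q=MOD-.0147*D+.0004*Yv; off=.0417
f0=manip.current_ft_force()
for b in (.042,.040,.038,.036,.0345,.0335,.0325):
    hit=manip.servo_line(q+[0,0,b+off],v=.02,guard=25)
    print(b,hit,(manip.current_tool_pos()-q).round(4),(manip.current_ft_force()-f0).round(2))
    if hit: break
manip.sleep(.5); print((manip.current_tool_pos()-q).round(4),(manip.current_ft_force()-f0).round(2),manip.current_grip_width())
c=snap('wrist','end.png');s=snap('scene');cv2.imwrite('pics/endc.png',cv2.resize(s['img'][130:290,200:340],None,fx=3.7,fy=3.7,interpolation=cv2.INTER_CUBIC))
pickle.dump(dict(s),open('end_s.pkl','wb'));pickle.dump(dict(c),open('end_w.pkl','wb'))
print(manip.current_time_s())
E
```

```text
0.042 False [ 0.0002 -0.      0.0838] [0.33 0.76 1.1 ]
0.04 False [0.0002 0.     0.0821] [-0.96 -0.43  4.53]
0.038 False [0.0002 0.     0.08  ] [-1.71  0.06  5.47]
0.036 False [0.0003 0.     0.0781] [-1.53 -0.78  6.07]
0.0345 False [0.0003 0.     0.0768] [-1.74 -0.36  6.36]
0.0335 False [ 0.0003 -0.      0.0759] [-3.22 -0.04  7.48]
0.0325 False [ 0.0004 -0.      0.0757] [-4.02 -1.17 10.05]
[0.0003 0.     0.0757] [-3.02 -0.26 10.55] 0.009401963215444172
35.5333
```

View pics/endc.png

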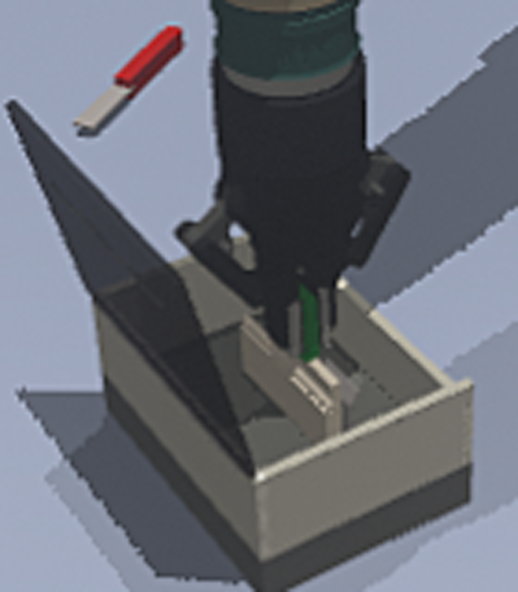

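View pics/end.png

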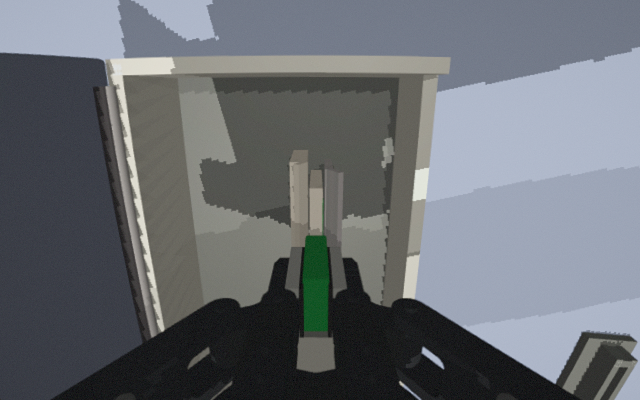

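```bash
python3 - <<'E'
from h import *
print(manip.current_ft_force().round(2),manip.current_time_s()); job.hand_in()
E
```

```text
[-2.96 -0.84 10.19] 35.5333
the job is handed in; nothing more can be done
```

I carried out every step and handed the job in at 35.5 s. The hand-in gives no verdict, so the result rests on my own checks.

- **Cover:** I levered it open with the spatula to about 1.78 rad commanded. The last scene picture shows it still standing open past upright, and I kept the fingers clear of it. I judged the final angle by eye from the pictures, not by measurement.
- **Spatula:** it is laid back in its original spot on the bench and let go, as the wrist picture after release shows.
- **Label holder:** I took the one with the white plate and green tab, and it is now held in the slot behind the lip.
    - **Seat:** it resisted from where the seat should begin (underside at about 42 mm) and stopped hard at about 34 mm. The upward force was 10 N, above the spring's 8 N when fully down.
    - **Centring:** the gripper is within about 0.5 mm of the slot centre I measured.
    - **Grip:** the jaws read 9.4 mm on the 10 mm tab, so the holder is still firmly held.
- **Bottle and jar:** I never touched or approached them closely, but I did not measure them again at the end.

No check failed or disagreed. A sideways force of about 3 N built up while pressing, probably the plate touching one side of the slot; the holder still looked upright in the last pictures.

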